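Set the store hatch wider on its casement stay

TASK

Open the small casement in the hatch to its widest setting: turn the keeper well clear of the stay, lift the stay off the pin, swing the casement outward and drop the hole nearest the stay's upright grip over the pin, all the way down. Then turn the keeper fully back over the pin, let go, and do not disturb the pan, tub and beaker standing around.

Things in the scene. Friction and masses are not known exactly. Their poses are not given: they have to be found in the camera images.
- hatch: fixed hatch frame on the counter: white sill board 245 x 380 x 30 mm (x -70 to +175, y -170 to +210 mm in its frame) with two grey uprights and a crossbar (x 140 to 170 mm, up to 172 mm high) at its far edge; origin on the vertical axis of the pin, at counter level; x points from the room (robot side) outward through the hatch, y to the left, z up
- pin_top (a point): tip of the fixed steel pin, 78 mm above the counter; the pin is 10 mm thick, stands 18 mm above a 28 mm wide round shoulder (60 mm above the counter) on which the stay rests, and its last 5 mm taper to 5 mm
- casement (a joint): angle of the framed glass casement (grey frame, 305 mm wide, 105 mm high, its top 150 mm above the counter, on a vertical hinge with a little friction, stays where left); about 0 at the start (ajar), grows as it swings outward, -0.25 shut, 1.0 is its stop; about 0.55 when the last hole is on the pin
- casement_hinge (a point): point on the casement's vertical hinge axis, 60 mm above the counter
- stay_pivot (a point): the point on the casement about which the stay swivels (freely, about the vertical) and tips up, 60 mm above the counter at the stay's underside; it circles the casement's hinge at a fixed radius of 172 mm as the casement swings
- stay (a joint): tip-up angle of the stay about its pivot: 0 level and resting on the pin's shoulder, grows as its grip end is lifted (limit 0.6); it falls back under its own weight (stay 0.3 kg)
- stay_grip (a point): centre of the upright grip plate on the stay's free end: steel, 50 mm long along the stay, 14 mm thick across it, 48 mm high (6 to 54 mm above the stay's underside; this point is 32 mm above the underside and 285 mm from the pivot). The stay is a flat steel bar 335 long, 34 wide, 6 mm thick, with three 16 mm holes; this frame's x points along the stay from the grip to the pivot, y across it, z up out of its upper face
- hole_first (a point): centre of the hole nearest the pivot (150 mm from it), at the stay's underside; the pin is in this hole at the start
- hole_middle (a point): centre of the middle hole, 192 mm from the pivot, at the stay's underside
- hole_last (a point): centre of the hole nearest the grip (234 mm from the pivot, 51 mm from the grip's centre), at the stay's underside: the one that must end on the pin
- keeper (a joint): angle of the steel keeper, a flat bell-crank on an upright post 70 mm to the left of the pin: near 0 its blade (22 wide, reaching 87 mm from the post, 81 to 89 mm above the counter) lies across over the pin and blocks the stay; grows anticlockwise seen from above, blade towards the casement, to its stop at 1.6; beyond about 1.05 the blade is clear of the stay; light friction, stays where left
- keeper_post (a point): point on the keeper's vertical turning axis, 106 mm above the counter
- keeper_knob (a point): centre of the black upright knob on the keeper's second arm, 60 mm from the post axis (the arm stands 120 degrees anticlockwise from the blade, seen from above): 20 mm thick, from 81 to 126 mm above the counter, this point 106 mm above the counter; push or grip it to turn the keeper
- saucepan: bystander: copper pan, 110 mm wide, 75 mm high, origin under its centre
- tub: bystander: white open tub, 120 x 160 x 90 mm, origin under its centre
- beaker: bystander: steel beaker, 80 mm wide, 110 mm high, origin under its centre

How it is judged:
By the outcome, as a careful person would: the job done as asked, in the order asked, and still so for the second after the job is handed in, with the robot touching nothing.
It also fails if it takes over 72 s, if anything falls off the work surface, if the arm or the gripper's body presses on something with over 40 N, if the wrist force passes 120 N, or if a joint passes its speed limit or range.

ROBOT

A 7-joint arm with a two-finger parallel gripper is mounted at the origin on the work surface. World frame = base frame: x ahead of the robot, y to its left, z up, the work surface at z = 0. Lengths are in m, angles in rad, forces in N, time in s.
With the tool pointing down it reaches from about 0.4 to 0.85 m from the base axis. Payload 10.4 kg.
Tool frame: the origin (TCP) lies at the centre of the arm's flange, where the gripper is bolted on; the fingertips stand 173 mm ahead of it and the grasp point (between the pads) lies 155 mm ahead of it; z points along the fingers, y is the line along which they close (so a half turn about z gives the same grasp; the last joint's range is limited). The gripper opens to 85 mm and grips with 20 to 120 N. Pads are 22 mm wide; open, the fingers measure 114 mm over their backs; the gripper's body (76 mm by 85 mm) begins 54 mm behind the grasp point. The pads swing forward as they close: fully open they stand 13 mm farther back than shut.
Start: joints at [1.143, 0.332, -0.065, 1.46, 0.022, 1.35, -0.088], TCP at [0.246, -0.574, 0.405] pointing down, gripper open.
Joint ranges: [-2.6, 2.6], [-0.5, 2.12], [-1.47, 1.34], [0.16, 2.42], [-1.27, 4.41], [0.06, 2.06], [-2.6, 2.6]. Speed limits (rad/s): [2.22, 2.22, 2.79, 2.79, 3.14, 3.14, 3.14].

INTERFACE

Orientations are given as a unit quaternion [x, y, z, w].
In Python, from workcell import manip, viewer, finder gives the robot as it stands.
- The arm moves only by the tool arm_command, never from a script. Its argument "plan" is a list of rows, each an object with "dp": the shift along the tool's x, y, z in mm, a list of three; "spin": the turn about the tool's z in rad. A call has 1 to 5 rows; each row shifts and turns the commanded pose from where the row before left it, along the tool's axes as they then stand; what a row does not reach is not made up. A row lasts 1/10 s, in which the tool goes at most 50 mm and 8.59 degrees, less where a joint would pass 70% of its speed; a pose out of reach is approached as far as the arm can. A call is refused whole if a number of a shift passes 50 or a number of a turn 0.15, either way. A call with a gripper value outside its range is refused whole. "grip" is the closure, from -1 (fully open) to 1 (shut), set as the call begins (left out, the last holds). The fingers move at their own pace and stop on an object; "newtons" is the grip in N (left out, the last holds). Time passes only in rows, so rows that do not move let the fingers close. It gives the time, the measured TCP pose, the force, the opening and the grip force at its end, in the units of the state.
- manip.get_obs(): the state, without advancing time (a new reading comes with each control period).
- viewer.camera(name): name is "side" or "top"; returns the picture (400x640x3 uint8, blue, green, red); there is no depth.
- viewer.camera_params(name): a dict with "vertical_fov" (degrees; the focal length in pixels is half the picture's height over the tangent of half this angle, whatever the lens; pixels are square), "cx", "cy" (the principal point, pixels), "k1" (the pictures are not rectified: a ray, as slopes to the right and down, at radius r is drawn at 1 + k1 r^2 times it, then the intrinsics apply), "R" (3x3) and "t" (3): a world point X has camera coordinates R X + t. Camera axes: x right, y down, z forward; pixel columns grow to the right and rows downward; lengths in m; the calibration is good to about 2 mm. A picture is of the moment at which its call begins. camera_params takes no time and is no camera call.
- manip.hand_in(): hands the job in; it is judged then, once.
Trained networks look in the newest picture that a camera, given by its name, has taken for a name from the list of things; names that differ only in an ending like _2 or _b are one class to them, and where a whole thing is asked for, a point or a joint stands for the part that bears it (a point fixed in the world has none). Each returns a list of dicts, best first, with "score" (0 to 1); they miss things now and then, are a little off and sometimes report something else, mostly with a low value. They report only what shows in the picture. A call takes as long as a camera call.
- finder.find_in(camera, thing): "position" ([x, y, z] in m, in world coordinates, good to about 4 mm: the middle of the surface that is visible of it).
The state is a dict: "clock": time; "joint_pos": joint angles; "joint_velocities": joint speeds; "tau": joint torques, N m; "position": TCP position; "ee_rot": TCP orientation; "ft_force": force on the tool from outside, world axes, zero at the start; "torque": the same for the moment, N m; "grip_width": opening from 0.0 (shut) to 1.0 (fully open); "grasp_force": force on a finger pad.
Only numpy, scipy, OpenCV 4.12 (cv2) and the standard library are available. Lean on these libraries where they do the work, as an engineer would, in place of code of your own. Each camera call takes 0.05 s, during which the arm holds its last target. There are 200 camera calls.

## Working session

There is one attempt and no reset: what is moved stays moved. The work goes in short steps, Python scripts to look and compute and a tool call to move; the robot and the scene stay as the last step left them, time stands still between calls to the robot, and variables do not carry over. Pictures are saved under pics/ and viewed, at most 10 in all, crops included, and the job is handed in when it is done.

Besides the shell and the picture viewer there is one more tool, called after "Call:" by a JSON object that holds its "fn" and its "kwargs". arm_command: Moves the arm, as the interface text tells. Its arguments: {"type":"object","properties":{"plan":{"type":"array","items":{"type":"object","properties":{"dp":{"type":"array","items":{"type":"number"}},"spin":{"type":"number"}}}},"grip":{"type":"number"},"newtons":{"type":"number"}},"required":["plan"]}

```bash
ls; mkdir -p pics; cat > h.py <<'E'
import numpy as np,cv2
from workcell import manip,viewer,finder
def snap(c,f):
    im=viewer.camera(c); cv2.imwrite(f'pics/{f}.png',im); return im
def proj(c,X):
    p=viewer.camera_params(c); X=np.array(p['R'])@np.array(X)+np.array(p['t'])
    s=X[:2]/X[2]; s=s*(1+p['k1']*(s@s)); f=200/np.tan(np.radians(p['vertical_fov'])/2)
    return s*f+[p['cx'],p['cy']]
def unproj(c,uv,z):
    p=viewer.camera_params(c); f=200/np.tan(np.radians(p['vertical_fov'])/2)
    d=(np.array(uv,float)-[p['cx'],p['cy']])/f; s=d.copy()
    for _ in range(20): s=d/(1+p['k1']*(s@s))
    R=np.array(p['R']);t=np.array(p['t']); o=-R.T@t; r=R.T@np.array([*s,1]); return o+r*(z-o[2])/r[2]
E
python3 - <<'E'
from h import *
for c in('top','side'):
    snap(c,c+'0')
    for n in ['pin_top','casement_hinge','stay_pivot','stay_grip','hole_last','hole_middle','keeper_post','keeper_knob','saucepan','tub','beaker','hatch']:
        r=finder.find_in(c,n)
        print(c,n,[(np.round(a['position'],3).tolist(),round(a['score'],2)) for a in r[:2]])
o=manip.get_obs();print(o)
E
```

```text
pics
top pin_top []
top casement_hinge [([0.689, -0.038, 0.065], 0.73)]
top stay_pivot [([0.694, -0.038, 0.068], 0.66)]
top stay_grip [([0.668, 0.322, 0.012], 0.68), ([0.585, -0.024, 0.068], 0.62)]
top hole_last [([0.588, -0.025, 0.066], 0.96)]
top hole_middle [([0.584, -0.025, 0.069], 0.58)]
top keeper_post [([0.622, 0.034, 0.088], 0.62)]
top keeper_knob [([0.623, 0.032, 0.087], 0.57)]
top saucepan [([0.42, -0.334, 0.019], 0.78), ([0.586, -0.022, 0.066], 0.36)]
top tub [([0.666, 0.321, 0.012], 0.58)]
top beaker [([0.406, -0.161, 0.034], 0.82), ([0.618, 0.035, 0.091], 0.39)]
top hatch [([0.678, -0.025, 0.03], 0.62)]
side pin_top [([0.56, -0.016, 0.067], 0.53), ([0.598, -0.015, 0.041], 0.43)]
side casement_hinge [([0.7, -0.042, 0.073], 0.89)]
side stay_pivot [([0.7, -0.038, 0.066], 0.63)]
side stay_grip []
side hole_last [([0.559, -0.015, 0.069], 0.83)]
side hole_middle [([0.558, -0.018, 0.067], 0.9)]
side keeper_post [([0.623, 0.041, 0.086], 0.94), ([0.402, -0.131, 0.073], 0.23)]
side keeper_knob [([0.632, 0.049, 0.087], 0.81)]
side saucepan [([0.418, -0.334, 0.045], 0.69)]
side tub [([0.662, 0.305, 0.03], 0.84)]
side beaker [([0.402, -0.133, 0.077], 0.85)]
side hatch [([0.678, 0.007, 0.03], 0.73)]
{'clock': 1.3, 'joint_pos': array([ 1.14338019,  0.33221908, -0.0646708 ,  1.46009752,  0.02158621,
        1.34989206, -0.0884942 ]), 'joint_velocities': array([ 0.00102825,  0.00040009,  0.00190156, -0.00100257, -0.00017433,
       -0.00126705, -0.00010361]), 'tau': array([ 7.32382568e-05, -6.25224423e+01,  4.87336807e-02, -3.91830683e+01,
        1.63494697e-02,  1.70625350e-03,  3.75741934e-05]), 'position': array([ 0.24616186, -0.5744939 ,  0.40472671]), 'ee_rot': array([9.79587500e-01, 2.01018228e-01, 1.92816861e-05, 3.52076060e-05]), 'ft_force': array([-0.45535393, -0.80724448, -0.39441972]), 'torque': array([ 0.01545018,  0.00273706, -0.01572595]), 'grasp_force': 0.0, 'grip_width': 1.0030945567964276}
```

View pics/top0.png

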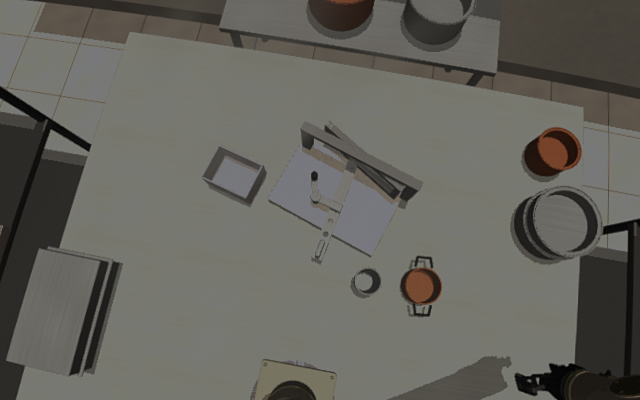

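View pics/side0.png

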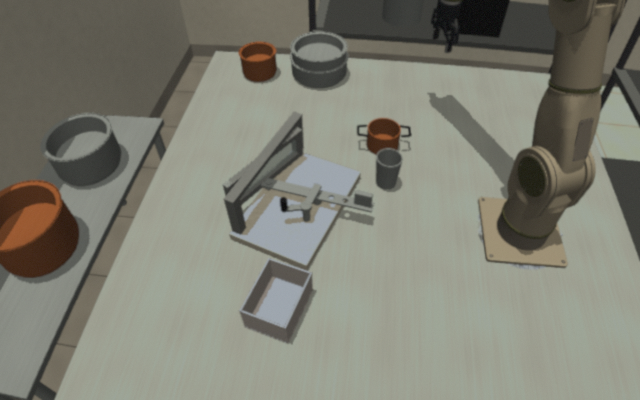

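The top view shows the hatch with the sill's corners near (269,200) and (371,256). The keeper post is at about (316,197), the knob at (314,176), and the stay runs down to its grip at (320,248). Beaker is at (367,281), pan at (421,286), tub at (234,174). I'll enlarge both views.

```bash
python3 - <<'E'
from h import *
a=cv2.imread('pics/top0.png')[115:275,260:430]; b=cv2.imread('pics/side0.png')[105:270,220:390]
f=lambda x:cv2.convertScaleAbs(cv2.resize(x,(800,int(800*x.shape[0]/x.shape[1])),interpolation=cv2.INTER_CUBIC),alpha=1.3)
for n,x in(('a',a),('b',b)):
    y=f(x)[:600] if n=='b' else f(x)[-600:]; cv2.imwrite(f'pics/crop{n}.png',y)
print(800/170, f(a).shape)
E
```

```text
4.705882352941177 (752, 800, 3)
```

View pics/cropa.png

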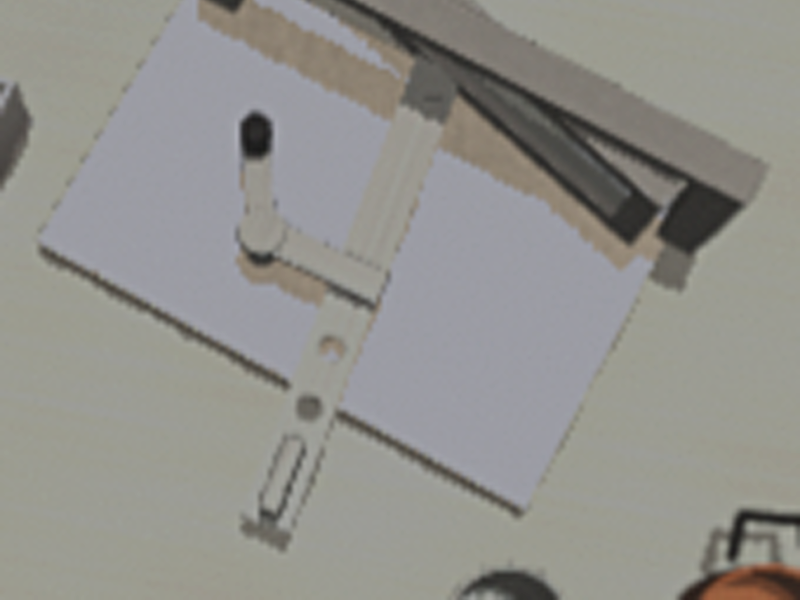

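View pics/cropb.png

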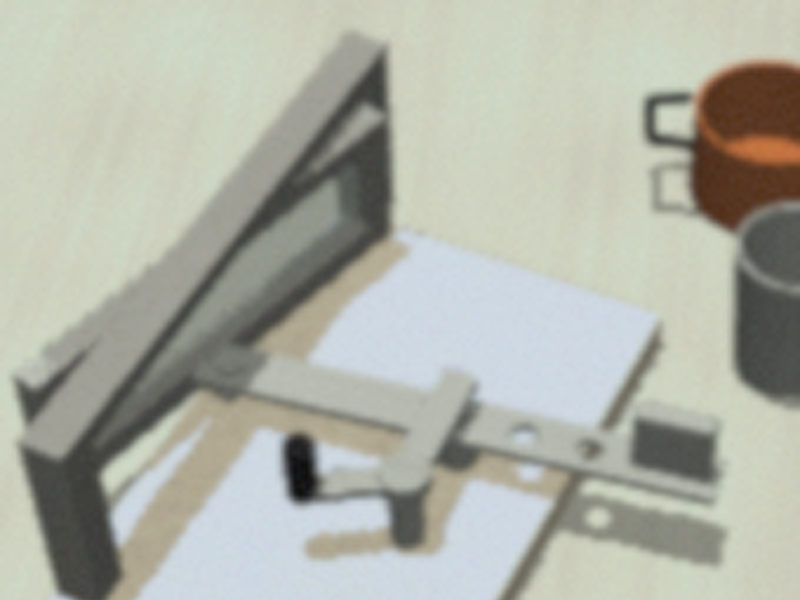

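```bash
cat > fit.py <<'E'
from h import *
from scipy.optimize import least_squares
T=lambda x,y:(260+x/4.706,115+(y+152)/4.706); S=lambda x,y:(220+x/4.706,105+y/4.706)
def W(p,q): c,s=np.cos(p[2]),np.sin(p[2]); return np.array([p[0]+c*q[0]-s*q[1],p[1]+s*q[0]+c*q[1],q[2]])
def stay(p,d,w,z): # along stay from pin (toward grip), hole_first on pin: pivot dist d
    a=p[3]; dr=np.array([np.cos(a),np.sin(a)]);n=np.array([-dr[1],dr[0]])
    b=np.array(p[:2])+dr*(d-.150+p[5])+n*(w+p[6]); return np.array([*b,z])
def kn(p,r,ang,z): 
    o=W(p,(0,.07,0)); a=p[2]-np.pi/2+p[4]+ang; return o+np.array([r*np.cos(a),r*np.sin(a),z])
obs=[('top',T(40,245),lambda p:W(p,(-.07,.21,.03))),('top',T(522,512),lambda p:W(p,(-.07,-.17,.03))),
('side',S(660,318),lambda p:W(p,(-.07,-.17,.03))),
('top',T(309,407),lambda p:stay(p,.234,0,.066)),('top',T(331,347),lambda p:stay(p,.192,0,.066)),
('side',S(588,450),lambda p:stay(p,.234,0,.066)),('side',S(523,435),lambda p:stay(p,.192,0,.066)),
('top',T(284,473),lambda p:stay(p,.285,0,.114)),('side',S(677,415),lambda p:stay(p,.285,0,.114)),
('top',T(262,226),lambda p:kn(p,0,0,.09)),('top',T(257,124),lambda p:kn(p,.06,2.094,.126)),('side',S(299,440),lambda p:kn(p,.06,2.094,.126)),
('top',T(378,287),lambda p:kn(p,.087,0,.089)),('side',S(406,472),lambda p:kn(p,0,0,.09))]
def res(p): return np.concatenate([proj(c,f(p))-uv for c,uv,f in obs]+[np.array(p[5:])/.002])
if __name__=='__main__':
    r=least_squares(res,[.6,-.02,-.45,-2.1+np.pi*0,0,0,0]); p=r.x
    print(p.round(4)); print(r.fun.round(1))
    print('grip',stay(p,.285,0,.092),'pivot',stay(p,0,0,.06),'pin',p[:2],'knob',kn(p,.06,2.094,.106),'post',kn(p,0,0,.1))
    for c,u in((('top'),(234,174)),('top',(367,281)),('top',(421,286))): print(unproj(c,u,.05))
    # casement far points: room-side frame end
    print('cas right end top',unproj('top',T(630,225),.15))
E
python3 fit.py
```

```text
[ 6.0080e-01 -2.4000e-02 -3.3180e-01 -3.3236e+00  4.5100e-02  5.0000e-04
 -5.0000e-04]
[-1.8 -1.   0.2  0.1  0.6 -1.7 -0.5  0.2 -0.4  0.3 -0.  -1.  -0.3 -1.
 -0.9  0.2 -0.5 -0.7 -0.5  0.9 -0.6  0.4 -0.6 -0.2  0.3  0.5 -0.7 -0.6
  0.2 -0.3]
grip [0.46772403 0.00097481 0.092     ] pivot [ 0.74801511 -0.05061887  0.06      ] pin [ 0.60084788 -0.02404543] knob [0.68197561 0.05620125 0.106     ] post [0.62364711 0.04213761 0.1       ]
[0.65893622 0.31425583 0.05      ]
[ 0.40086786 -0.15841156  0.05      ]
[ 0.41471253 -0.32298477  0.05      ]
cas right end top [ 0.65379888 -0.18507489  0.15      ]
```

Call:
{"fn": "arm_command", "kwargs": {"plan": [{"dp":[34,-21,0]},{"dp":[34,-21,0]},{"dp":[34,-21,0]},{"dp":[34,-21,0]},{"dp":[34,-21,0]}], "grip": -0.2, "newtons": 30}}

```text
invalid input at $.plan[0]: expected keys dp, spin
```

Call:
{"fn": "arm_command", "kwargs": {"plan": [{"dp":[34,-21,0]},{"dp":[34,-21,0]},{"dp":[34,-21,0]},{"dp":[34,-21,0]},{"dp":[34,-21,0]}]}}

```text
invalid input at $.plan[0]: expected keys dp, spin
```

Call:
{"fn": "arm_command", "kwargs": {"plan": [{"dp":[34,-21,0]},{"dp":[34,-21,0]},{"dp":[34,-21,0]},{"dp":[34,-21,0]},{"dp":[34,-21,0]}]}}

```text
invalid input at $.plan[0]: expected keys dp, spin
```

Call:
{"fn": "arm_command", "kwargs": {"plan": [{"dp":[34,-21,0]},{"dp":[34,-21,0]},{"dp":[34,-21,0]},{"dp":[0,0,0],"spin":0.1},{"dp":[0,0,0],"spin":0.07}]}}

```text
invalid input at $.plan[0]: expected keys dp, spin
```

Call:
{"fn": "arm_command", "kwargs": {"plan": [{"dp":[34,-21,0],"spin":0},{"dp":[34,-21,0],"spin":0},{"dp":[34,-21,0],"spin":0},{"dp":[34,-21,0],"spin":0},{"dp":[34,-21,0],"spin":0}], "grip": -0.2, "newtons": 30}}

```text
clock: 1.8
position: [0.3618, -0.4096, 0.4049]
ee_rot: [0.98, 0.201, 0.0, 0.0]
ft_force: [1.9, -0.8, 0.4]
grip_width: 0.598
grasp_force: 0.0
```

Call:
{"fn": "arm_command", "kwargs": {"plan": [{"dp":[34,-21,0],"spin":0},{"dp":[34,-21,0],"spin":0},{"dp":[34,-21,0],"spin":0},{"dp":[34,-21,0],"spin":0},{"dp":[34,-21,0],"spin":0}]}}

```text
clock: 2.3
position: [0.4766, -0.2461, 0.405]
ee_rot: [0.98, 0.201, 0.0, 0.0]
ft_force: [0.9, -0.0, 0.4]
grip_width: 0.601
grasp_force: 0.0
```

Call:
{"fn": "arm_command", "kwargs": {"plan": [{"dp":[34,-21,0],"spin":0},{"dp":[34,-21,0],"spin":0},{"dp":[34,-21,0],"spin":0},{"dp":[34,-21,0],"spin":0},{"dp":[34,-21,0],"spin":0}]}}

```text
clock: 2.8
position: [0.5916, -0.0828, 0.4049]
ee_rot: [0.98, 0.201, 0.0, 0.0]
ft_force: [0.1, -0.6, 0.2]
grip_width: 0.597
grasp_force: 0.0
```

Call:
{"fn": "arm_command", "kwargs": {"plan": [{"dp":[34,-21,0],"spin":0},{"dp":[34,-21,0],"spin":0},{"dp":[34,-21,0],"spin":0},{"dp":[0,0,0],"spin":0.1},{"dp":[0,0,0],"spin":0.07}]}}

```text
clock: 3.3
position: [0.6603, 0.0157, 0.4041]
ee_rot: [0.993, 0.117, -0.0, -0.0]
ft_force: [-0.0, -0.6, -0.2]
grip_width: 0.599
grasp_force: 0.0
```

Call:
{"fn": "arm_command", "kwargs": {"plan": [{"dp":[30,-34,0],"spin":0},{"dp":[0,0,35],"spin":0},{"dp":[0,0,35],"spin":0},{"dp":[0,0,35],"spin":0},{"dp":[0,0,0],"spin":0}]}}

```text
clock: 3.8
position: [0.6797, 0.0535, 0.2943]
ee_rot: [0.993, 0.117, -0.004, 0.0]
ft_force: [-0.6, -0.9, -0.3]
grip_width: 0.601
grasp_force: 0.0
```

```bash
python3 - <<'E'
from h import *
a=snap('top','t1')[115:275,260:430]; b=snap('side','s1')[105:265,220:390]
cv2.imwrite('pics/c1.png',cv2.convertScaleAbs(cv2.resize(np.hstack([a,b]),(800,376),interpolation=cv2.INTER_CUBIC),alpha=1.3))
E
```

```text
(no output)
```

View pics/c1.png

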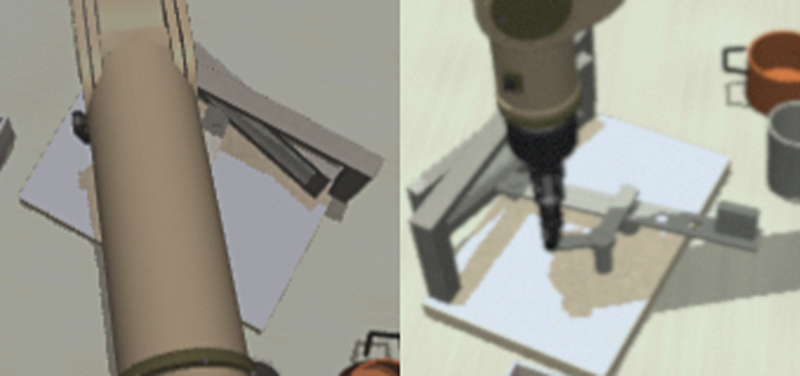

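The side view shows the fingers coming down around the knob at (550,240) in the crop, and the arm hides the top view. I'll go down and grip.

Call:
{"fn": "arm_command", "kwargs": {"plan": [{"dp":[1,-2,27],"spin":0},{"dp":[0,0,0],"spin":0}]}}

```text
clock: 4.1
position: [0.6814, 0.0563, 0.2724]
ee_rot: [0.993, 0.117, -0.001, -0.0]
ft_force: [0.3, -0.1, -0.6]
grip_width: 0.602
grasp_force: 0.0
```

Call:
{"fn": "arm_command", "kwargs": {"plan": [{"dp":[0,0,0],"spin":0},{"dp":[0,0,0],"spin":0},{"dp":[0,0,0],"spin":0},{"dp":[0,0,0],"spin":0},{"dp":[0,0,0],"spin":0}], "grip": 1, "newtons": 25}}

```text
clock: 4.6
position: [0.6822, 0.0563, 0.275]
ee_rot: [0.993, 0.117, 0.002, 0.0]
ft_force: [-1.7, 0.1, 6.3]
grip_width: 0.224
grasp_force: 25.1
```

Call:
{"fn": "arm_command", "kwargs": {"plan": [{"dp":[-0.7,-9,0],"spin":-0.148},{"dp":[-0.7,-9,0],"spin":-0.148},{"dp":[-0.7,-9,0],"spin":-0.148},{"dp":[-0.7,-9,0],"spin":-0.148},{"dp":[-0.7,-9,0],"spin":-0.148}]}}

```text
clock: 5.1
position: [0.6571, 0.0922, 0.275]
ee_rot: [0.882, 0.471, 0.002, 0.001]
ft_force: [1.5, -2.9, 5.4]
grip_width: 0.223
grasp_force: 25.2
```

Call:
{"fn": "arm_command", "kwargs": {"plan": [{"dp":[-0.7,-9,0],"spin":-0.148},{"dp":[-0.7,-9,0],"spin":-0.148},{"dp":[-0.7,-9,0],"spin":-0.148},{"dp":[-0.7,-9,0],"spin":-0.148},{"dp":[0,0,0],"spin":0}]}}

```text
clock: 5.6
position: [0.623, 0.1021, 0.275]
ee_rot: [0.707, 0.707, 0.001, 0.002]
ft_force: [5.0, -2.0, 3.8]
grip_width: 0.228
grasp_force: 25.1
```

Call:
{"fn": "arm_command", "kwargs": {"plan": [{"dp":[0,0,0],"spin":0},{"dp":[0,0,0],"spin":0},{"dp":[0,0,-30],"spin":0},{"dp":[0,0,-40],"spin":0}], "grip": -0.2}}

```text
clock: 6.0
position: [0.6217, 0.1026, 0.3414]
ee_rot: [0.709, 0.706, -0.002, -0.001]
ft_force: [0.8, -0.2, -0.1]
grip_width: 0.598
grasp_force: 0.0
```

Call:
{"fn": "arm_command", "kwargs": {"plan": [{"dp":[-20,-31,0],"spin":0},{"dp":[-20,-31,0],"spin":0},{"dp":[-20,-31,0],"spin":0},{"dp":[-20,-31,0],"spin":0},{"dp":[-20,-31,0],"spin":0}]}}

```text
clock: 6.5
position: [0.4656, 0.0029, 0.3424]
ee_rot: [0.709, 0.706, -0.0, -0.0]
ft_force: [-0.4, -0.9, 1.1]
grip_width: 0.601
grasp_force: 0.0
```

Call:
{"fn": "arm_command", "kwargs": {"plan": [{"dp":[0,0,0],"spin":0.146},{"dp":[0,0,0],"spin":0.146},{"dp":[0,0,0],"spin":0.146},{"dp":[0,0,0],"spin":0.146},{"dp":[0,0,0],"spin":0.146}]}}

```text
clock: 7.0
position: [0.4668, 0.0037, 0.3427]
ee_rot: [0.915, 0.403, -0.0, -0.0]
ft_force: [-0.3, 0.5, 0.0]
grip_width: 0.605
grasp_force: 0.0
```

Call:
{"fn": "arm_command", "kwargs": {"plan": [{"dp":[0,0,0],"spin":0.146},{"dp":[0,0,0],"spin":0.146},{"dp":[0,0,0],"spin":0.146},{"dp":[0,0,0],"spin":0.146},{"dp":[0,0,0],"spin":0.146}]}}

```text
clock: 7.5
position: [0.4668, 0.0037, 0.3427]
ee_rot: [0.999, 0.05, -0.0, -0.0]
ft_force: [0.2, 0.7, -0.1]
grip_width: 0.601
grasp_force: 0.0
```

Call:
{"fn": "arm_command", "kwargs": {"plan": [{"dp":[0,0,0],"spin":0.146},{"dp":[0,0,0],"spin":0.146},{"dp":[0,0,0],"spin":0}]}}

```text
clock: 7.8
position: [0.4668, 0.0037, 0.3427]
ee_rot: [0.996, -0.094, -0.0, 0.0]
ft_force: [0.2, -0.7, 0.6]
grip_width: 0.6
grasp_force: 0.0
```

```bash
python3 - <<'E'
from h import *
o=manip.get_obs();print(o['position'],o['ee_rot'])
a=snap('top','t2')[115:275,260:430]; b=snap('side','s2')[105:265,220:390]
cv2.imwrite('pics/c2.png',cv2.convertScaleAbs(cv2.resize(np.hstack([a,b]),(800,376),interpolation=cv2.INTER_CUBIC),alpha=1.3))
E
```

```text
[0.46681769 0.00368076 0.34268771] [ 9.95602417e-01 -9.36792119e-02 -1.77927612e-04  9.20836439e-06]
```

View pics/c2.png

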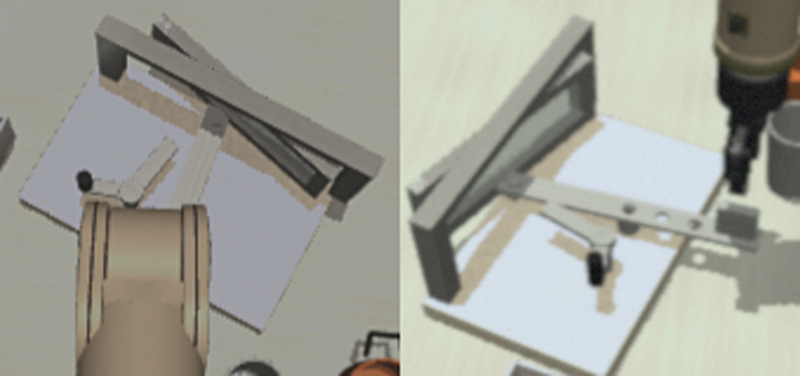

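Keeper blade is swung clear of the stay (blade tip at (170,145) in the crop), and the gripper stands over the grip plate. I'll go down and grip.

Call:
{"fn": "arm_command", "kwargs": {"plan": [{"dp":[1,2.5,30],"spin":0},{"dp":[0,0,30],"spin":0},{"dp":[0,0,20],"spin":0},{"dp":[0,0,13],"spin":0},{"dp":[0,0,0],"spin":0}]}}

```text
clock: 8.4
position: [0.4669, 0.0008, 0.2484]
ee_rot: [0.996, -0.091, -0.001, -0.0]
ft_force: [-0.6, -0.3, 0.3]
grip_width: 0.598
grasp_force: 0.0
```

Call:
{"fn": "arm_command", "kwargs": {"plan": [{"dp":[0,0,0],"spin":0},{"dp":[0,0,0],"spin":0},{"dp":[0,0,0],"spin":0},{"dp":[0,0,0],"spin":0},{"dp":[0,0,0],"spin":0}], "grip": 1, "newtons": 40}}

```text
clock: 8.9
position: [0.4679, 0.0009, 0.2508]
ee_rot: [0.996, -0.092, 0.001, 0.0]
ft_force: [-1.3, 0.0, 6.6]
grip_width: 0.16
grasp_force: 42.7
```

Call:
{"fn": "arm_command", "kwargs": {"plan": [{"dp":[1.7,0,-11],"spin":0},{"dp":[2.1,0,-11],"spin":0},{"dp":[2.5,0,-11],"spin":0},{"dp":[2.9,0,-11],"spin":0},{"dp":[3.2,0,-11],"spin":0}]}}

```text
clock: 9.4
position: [0.4799, -0.0015, 0.3058]
ee_rot: [0.996, -0.092, 0.0, 0.0]
ft_force: [1.8, 0.4, -4.4]
grip_width: 0.159
grasp_force: 40.5
```

```bash
python3 - <<'E'
from h import *
b=snap('side','s3')[105:265,220:390];a=snap('top','t3')[115:275,260:430]
o=manip.get_obs();print(o['position'],o['ee_rot'],o['ft_force'])
cv2.imwrite('pics/c3.png',cv2.convertScaleAbs(cv2.resize(np.hstack([a,b]),(800,376),interpolation=cv2.INTER_CUBIC),alpha=1.3))
# plan: final pose
P=np.array([.748,-.0506]);pin=np.array([.6008,-.024])
for th in (52,55.5,59):
    t=np.radians(th);H=P-.172*np.array([np.cos(t),np.sin(t)])
    for d in np.arange(0,.8,.002):
        Q=H+.172*np.array([np.cos(t-d),np.sin(t-d)])
        if np.linalg.norm(Q-pin)>=.234: break
    u=(pin-Q)/.234; print(th,H.round(3),'d',d,'Q',Q.round(4),'ang',np.arctan2(*u[::-1]),'grip',(pin+.051*u).round(4))
E
```

```text
[ 0.48051637 -0.00151263  0.30647372] [ 9.95701857e-01 -9.26055687e-02  1.42104060e-03  3.93191331e-05] [ 0.69319329  0.76784926 -2.95418644]
52 [ 0.642 -0.186] d 0.61 Q [ 0.8065 -0.1357] ang 2.6441885622883152 grip [5.56e-01 3.00e-04]
55.5 [ 0.651 -0.192] d 0.588 Q [ 0.8103 -0.1284] ang 2.679041329551977 grip [ 0.5551 -0.0012]
59 [ 0.659 -0.198] d 0.5700000000000001 Q [ 0.8136 -0.1217] ang 2.7110504265990363 grip [ 0.5544 -0.0027]
```

View pics/c3.png

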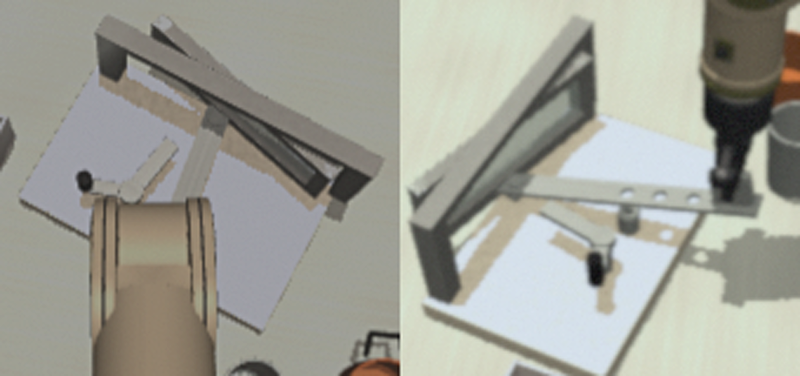

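The stay is up off the pin, whose bare tip shows at (628,213) in the crop, and the casement hasn't moved. Next I'll work out the swing.

```bash
cat > swing.py <<'E'
from h import *
P=np.array([.748,-.0506]);pin=np.array([.6008,-.024]);t=np.radians(60)
H=P-.172*np.array([np.cos(t),np.sin(t)])
def pose(d,a=.193):
    Q=H+.172*np.array([np.cos(t-d),np.sin(t-d)]); u=(pin-Q)/np.linalg.norm(pin-Q)
    return Q+u*(.285*np.cos(a)-.036*np.sin(a)), np.arctan2(-u[1],-u[0]), np.linalg.norm(pin-Q)
if __name__=='__main__':
    o=manip.get_obs(); x=o['position'][:2]; y=2*np.arctan2(o['ee_rot'][1],o['ee_rot'][0])
    print(x,y,pose(0)); x,y,_=pose(0)
    for d in np.linspace(0,.565,13)[1:]:
        X,Y,L=pose(d); D=X-x; c,s=np.cos(y),np.sin(y)
        print(round(d,3),'dp',(np.array([c*D[0]+s*D[1],s*D[0]-c*D[1]])*1000).round(1),'spin',round(y-Y,3),L.round(4),X.round(4)); x,y=X,Y
E
python3 swing.py
```

```text
[ 0.48051637 -0.00151263] -0.18547707429249516 (array([ 0.47954445, -0.00208833]), np.float64(-0.17877720267160374), np.float64(0.14958409006308124))
0.047 dp [ 7.6 -2.1] spin 0.019 0.1572 [ 0.4874 -0.0013]
0.094 dp [ 7.5 -2.1] spin 0.019 0.1647 [ 0.4952 -0.0008]
0.141 dp [ 7.4 -2. ] spin 0.019 0.1721 [ 5.029e-01 -5.000e-04]
0.188 dp [ 7.3 -1.8] spin 0.02 0.1794 [ 5.104e-01 -4.000e-04]
0.235 dp [ 7.2 -1.7] spin 0.02 0.1866 [ 0.5179 -0.0006]
0.282 dp [ 7.1 -1.6] spin 0.02 0.1937 [ 0.5252 -0.0009]
0.33 dp [ 7.  -1.5] spin 0.021 0.2007 [ 0.5323 -0.0016]
0.377 dp [ 6.9 -1.4] spin 0.021 0.2076 [ 0.5393 -0.0025]
0.424 dp [ 6.8 -1.2] spin 0.021 0.2144 [ 0.5461 -0.0035]
0.471 dp [ 6.7 -1.1] spin 0.021 0.2211 [ 0.5528 -0.0049]
0.518 dp [ 6.6 -1. ] spin 0.021 0.2277 [ 0.5592 -0.0064]
0.565 dp [ 6.4 -0.8] spin 0.021 0.2341 [ 0.5655 -0.0082]
```

Call:
{"fn": "arm_command", "kwargs": {"plan": [{"dp":[7.6,-2.1,0],"spin":0.019},{"dp":[7.5,-2.1,0],"spin":0.019},{"dp":[7.4,-2,0],"spin":0.019},{"dp":[7.3,-1.8,0],"spin":0.02},{"dp":[7.2,-1.7,0],"spin":0.02}]}}

```text
clock: 10.0
position: [0.5187, 0.0002, 0.3046]
ee_rot: [0.99, -0.141, 0.0, -0.0]
ft_force: [-0.2, 3.0, -0.4]
grip_width: 0.158
grasp_force: 44.6
```

Call:
{"fn": "arm_command", "kwargs": {"plan": [{"dp":[7.1,-1.6,0],"spin":0.02},{"dp":[7,-1.5,0],"spin":0.021},{"dp":[6.9,-1.4,0],"spin":0.021},{"dp":[6.8,-1.2,0],"spin":0.021},{"dp":[6.7,-1.1,0],"spin":0.021}]}}

```text
clock: 10.5
position: [0.5532, -0.0047, 0.3047]
ee_rot: [0.981, -0.193, 0.0, -0.0]
ft_force: [1.8, 3.1, -2.4]
grip_width: 0.158
grasp_force: 57.9
```

Call:
{"fn": "arm_command", "kwargs": {"plan": [{"dp":[6.6,-1,0],"spin":0.021},{"dp":[6.4,-0.8,0],"spin":0.021},{"dp":[0,0,0],"spin":0},{"dp":[0,0,0],"spin":0}]}}

```text
clock: 10.9
position: [0.5661, -0.0085, 0.3048]
ee_rot: [0.977, -0.213, 0.001, -0.0]
ft_force: [5.8, 2.0, -3.2]
grip_width: 0.157
grasp_force: 62.1
```

```bash
python3 - <<'E'
from h import *
b=snap('side','s4');a=snap('top','t4')
o=manip.get_obs();print(o['position'],o['ee_rot'],o['ft_force'],o['torque'])
for c in('side','top'):
  for n in('hole_last','hole_middle','stay_pivot','pin_top'):
    print(c,n,[(np.round(r['position'],3).tolist(),round(r['score'],2)) for r in finder.find_in(c,n)[:2]])
b=b[150:215,280:380]
cv2.imwrite('pics/c4.png',cv2.convertScaleAbs(cv2.resize(b,(800,520),interpolation=cv2.INTER_CUBIC),alpha=1.3))
E
```

```text
[ 0.56604602 -0.00845752  0.30484693] [ 9.77052822e-01 -2.12995574e-01  8.15604886e-04 -4.86291727e-05] [ 6.00451925  2.43411913 -3.61095358] [ 0.77682505 -1.46131933  1.24883364]
side hole_last [([0.645, -0.036, 0.103], 0.83), ([0.702, -0.009, 0.028], 0.4)]
side hole_middle [([0.646, -0.04, 0.101], 0.72), ([0.79, -0.111, 0.104], 0.53)]
side stay_pivot [([0.664, 0.306, 0.031], 0.72), ([0.794, -0.104, 0.1], 0.61)]
side pin_top [([0.6, -0.015, 0.06], 0.54)]
top hole_last [([0.805, -0.101, 0.072], 0.53)]
top hole_middle [([0.802, -0.101, 0.072], 0.43)]
top stay_pivot [([0.822, -0.121, 0.1], 0.88)]
top pin_top [([0.802, -0.101, 0.072], 0.32)]
```

View pics/c4.png

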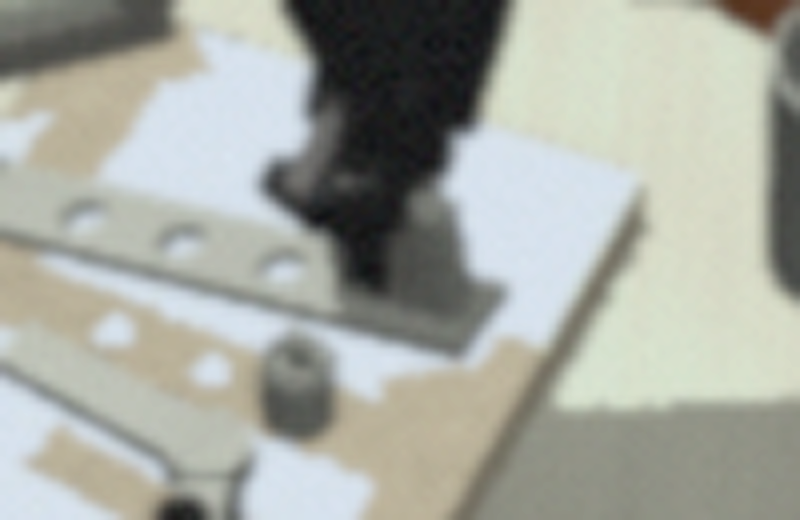

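The side crop shows the last hole at about (284,264) in the crop and the pin tip at (293,345), close to below it. I'll check both against the model.

```bash
python3 - <<'E'
from h import *
C=lambda x,y:np.array([280+x/8,150+y/8])
print('pin pred',proj('side',[.6008,-.024,.078]),'obs',C(294,343)); print('pin from pix',unproj('side',C(294,343),.078))
print('shoulder',proj('side',[.6008,-.024,.06]))
g=np.array([.566,-.0085]);y=2*np.arctan2(-.213,.977);a=.193;e=np.array([np.cos(y),np.sin(y)])
for n,l,px in(('last',.234,(284,264)),('mid',.192,(183,240)),('first',.150,(83,215))):
    k=.285-l; z=.06+l*np.sin(a)+.006; X=[*(g+e*(k*np.cos(a)+.032*np.sin(a))),z]
    print(n,np.round(X,4),proj('side',X),C(*px),unproj('side',C(*px),z).round(4))
E
```

```text
pin pred [316.70407929 190.38181115] obs [316.75  192.875]
pin from pix [ 0.59951404 -0.01458457  0.078     ]
shoulder [316.79611902 194.48378987]
last [ 0.6171 -0.0319  0.1109] [311.15931808 180.15050638] [315.5 183. ] [ 0.6035 -0.0224  0.1109]
mid [ 0.6546 -0.049   0.1028] [299.07982373 176.65171987] [302.875 180.   ] [ 0.6419 -0.0373  0.1028]
first [ 0.6921 -0.0662  0.0948] [287.37830552 173.2659042 ] [290.375 176.875] [ 0.681  -0.0529  0.0948]
```

Call:
{"fn": "arm_command", "kwargs": {"plan": [{"dp":[-3.2,0,11],"spin":0},{"dp":[-2.6,0,9],"spin":0},{"dp":[-1.4,0,6],"spin":0},{"dp":[0,0,0],"spin":0}]}}

```text
clock: 11.8
position: [0.5586, -0.0053, 0.2778]
ee_rot: [0.977, -0.213, -0.0, 0.0]
ft_force: [4.3, 2.6, -0.7]
grip_width: 0.155
grasp_force: 62.9
```

```bash
python3 - <<'E'
from h import *
b=snap('side','s5');a=snap('top','t5')
o=manip.get_obs();print(o['position'],o['ee_rot'],o['ft_force'],o['torque'])
b=b[150:215,280:380]
cv2.imwrite('pics/c5.png',cv2.convertScaleAbs(cv2.resize(b,(800,520),interpolation=cv2.INTER_CUBIC),alpha=1.3))
E
```

```text
[ 0.55882198 -0.00522163  0.27858532] [ 9.77123745e-01 -2.12671471e-01 -1.22783244e-04  1.33856832e-04] [ 3.73291978  1.61700154 -1.1169968 ] [ 0.46696459 -1.11267054  0.95716945]
```

View pics/c5.png

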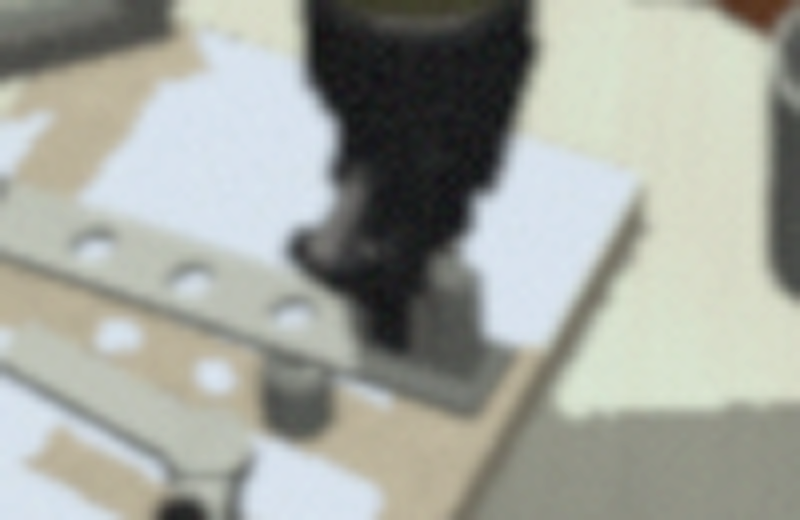

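The last hole is at about (293,312) in the crop, right over the pin to within about 2 mm. I'll lower it.

Call:
{"fn": "arm_command", "kwargs": {"plan": [{"dp":[-1.6,0,8],"spin":0},{"dp":[-1,0,5],"spin":0},{"dp":[0,0,0],"spin":0}]}}

```text
clock: 12.2
position: [0.5562, -0.004, 0.2648]
ee_rot: [0.977, -0.212, -0.0, 0.0]
ft_force: [5.0, 2.3, -1.2]
grip_width: 0.155
grasp_force: 61.5
```

Call:
{"fn": "arm_command", "kwargs": {"plan": [{"dp":[-0.8,0,5],"spin":0},{"dp":[-0.8,0,5],"spin":0},{"dp":[0,0,0],"spin":0}]}}

```text
clock: 12.5
position: [0.5547, -0.0034, 0.2549]
ee_rot: [0.977, -0.212, -0.0, 0.0]
ft_force: [3.4, 1.6, -2.2]
grip_width: 0.16
grasp_force: 61.2
```

Call:
{"fn": "arm_command", "kwargs": {"plan": [{"dp":[-0.4,0,3],"spin":0},{"dp":[0,0,2],"spin":0},{"dp":[0,0,0],"spin":0}]}}

```text
clock: 12.8
position: [0.5545, -0.0029, 0.2514]
ee_rot: [0.977, -0.212, -0.0, 0.0]
ft_force: [-1.9, 2.1, 8.5]
grip_width: 0.159
grasp_force: 60.7
```

```bash
python3 - <<'E'
from h import *
b=snap('side','s6');a=snap('top','t6')
b=b[150:215,280:380]
cv2.imwrite('pics/c6.png',cv2.convertScaleAbs(cv2.resize(b,(800,520),interpolation=cv2.INTER_CUBIC),alpha=1.3))
E
```

```text
(no output)
```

View pics/c6.png

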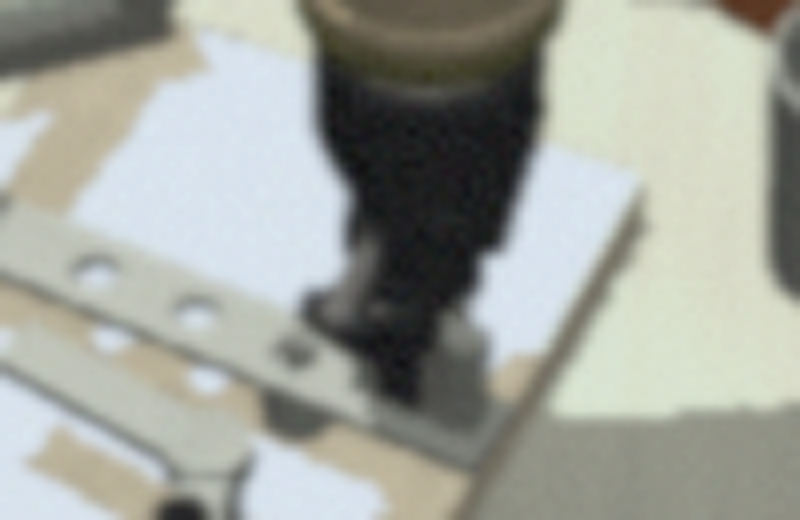

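The last hole now sits over the pin, at about (297,345) in the crop. The stay rests level: TCP height is back to its starting value and there is a small upward force. I'll release, rise and go back to the knob.

Call:
{"fn": "arm_command", "kwargs": {"plan": [{"dp":[0,0,0],"spin":0},{"dp":[0,0,0],"spin":0},{"dp":[0,0,0],"spin":0},{"dp":[0,0,-45],"spin":0},{"dp":[0,0,-45],"spin":0}], "grip": -0.2}}

```text
clock: 13.4
position: [0.554, -0.0036, 0.3406]
ee_rot: [0.977, -0.213, -0.002, 0.0]
ft_force: [0.3, 0.1, 0.6]
grip_width: 0.599
grasp_force: 0.0
```

Call:
{"fn": "arm_command", "kwargs": {"plan": [{"dp":[4.7,-31,0],"spin":0},{"dp":[4.7,-31,0],"spin":0},{"dp":[4.7,-31,0],"spin":0},{"dp":[4.7,-31,0],"spin":0},{"dp":[0,0,0],"spin":-0.143}]}}

```text
clock: 13.9
position: [0.6237, 0.106, 0.3402]
ee_rot: [0.99, -0.14, -0.001, -0.001]
ft_force: [0.2, -0.3, -0.7]
grip_width: 0.601
grasp_force: 0.0
```

Call:
{"fn": "arm_command", "kwargs": {"plan": [{"dp":[0,0,0],"spin":-0.143},{"dp":[0,0,0],"spin":-0.143},{"dp":[0,0,0],"spin":-0.143},{"dp":[0,0,0],"spin":-0.143},{"dp":[0,0,0],"spin":-0.143}]}}

```text
clock: 14.4
position: [0.6231, 0.1014, 0.3403]
ee_rot: [0.976, 0.216, -0.001, 0.0]
ft_force: [-0.0, -0.8, 0.3]
grip_width: 0.599
grasp_force: 0.0
```

Call:
{"fn": "arm_command", "kwargs": {"plan": [{"dp":[0,0,0],"spin":-0.143},{"dp":[0,0,0],"spin":-0.143},{"dp":[0,0,0],"spin":-0.143},{"dp":[0,0,0],"spin":-0.143},{"dp":[0,0,0],"spin":-0.143}]}}

```text
clock: 14.9
position: [0.6231, 0.1014, 0.3403]
ee_rot: [0.839, 0.544, -0.001, -0.0]
ft_force: [-0.4, -0.4, -0.5]
grip_width: 0.598
grasp_force: 0.0
```

Call:
{"fn": "arm_command", "kwargs": {"plan": [{"dp":[0,0,0],"spin":-0.143},{"dp":[0,0,0],"spin":-0.143},{"dp":[0,0,0],"spin":-0.143},{"dp":[0,0,0],"spin":0}]}}

```text
clock: 15.3
position: [0.6232, 0.1013, 0.3401]
ee_rot: [0.706, 0.709, -0.0, -0.0]
ft_force: [-0.1, 0.7, 0.4]
grip_width: 0.602
grasp_force: 0.0
```

```bash
python3 - <<'E'
from h import *
b=snap('side','s7');a=snap('top','t7')
o=manip.get_obs();print(o['position'],o['ee_rot'],o['grip_width'],o['joint_pos'].round(2))
for c in('side','top'):
  for n in('keeper_knob','keeper_post','stay_grip','hole_last','stay_pivot'):
    print(c,n,[(np.round(r['position'],3).tolist(),round(r['score'],2)) for r in finder.find_in(c,n)[:2]])
E
```

```text
[0.62319569 0.10150738 0.34036198] [ 7.07756022e-01  7.06456845e-01 -2.73811969e-04 -2.54287024e-04] 0.6028557565704232 [ 0.49  0.6  -1.03  1.49  0.52  1.35 -0.58]
side keeper_knob [([0.631, 0.049, 0.09], 0.78), ([0.579, -0.003, 0.069], 0.41)]
side keeper_post [([0.625, 0.045, 0.089], 0.9), ([0.83, -0.104, 0.096], 0.21)]
side stay_grip [([0.576, -0.006, 0.068], 0.74)]
side hole_last [([0.574, -0.005, 0.066], 0.8)]
side stay_pivot [([0.834, -0.098, 0.095], 0.71)]
top keeper_knob []
top keeper_post [([0.72, -0.07, 0.068], 0.22)]
top stay_grip [([0.718, -0.068, 0.066], 0.94)]
top hole_last [([0.72, -0.071, 0.068], 0.62)]
top stay_pivot [([0.802, -0.109, 0.079], 0.78)]
```

Call:
{"fn": "arm_command", "kwargs": {"plan": [{"dp":[0,0,30],"spin":0},{"dp":[0,0,25],"spin":0},{"dp":[0,0,13],"spin":0},{"dp":[0,0,0],"spin":0}]}}

```text
clock: 16.3
position: [0.6228, 0.1016, 0.2711]
ee_rot: [0.706, 0.708, -0.001, -0.001]
ft_force: [-0.2, -0.0, 0.2]
grip_width: 0.602
grasp_force: 0.0
```

Call:
{"fn": "arm_command", "kwargs": {"plan": [{"dp":[0,0,0],"spin":0},{"dp":[0,0,0],"spin":0},{"dp":[0,0,0],"spin":0},{"dp":[0,0,0],"spin":0},{"dp":[0,0,0],"spin":0}], "grip": 1, "newtons": 25}}

```text
clock: 16.8
position: [0.6236, 0.1022, 0.2741]
ee_rot: [0.706, 0.708, 0.001, 0.001]
ft_force: [0.4, 0.0, 5.7]
grip_width: 0.225
grasp_force: 25.2
```

Call:
{"fn": "arm_command", "kwargs": {"plan": [{"dp":[-0.7,9,0],"spin":0.148},{"dp":[-0.7,9,0],"spin":0.148},{"dp":[-0.7,9,0],"spin":0.148},{"dp":[-0.7,9,0],"spin":0.148},{"dp":[-0.7,9,0],"spin":0.148}]}}

```text
clock: 17.3
position: [0.6647, 0.0868, 0.2741]
ee_rot: [0.915, 0.403, 0.001, -0.0]
ft_force: [-3.3, 1.9, 6.2]
grip_width: 0.222
grasp_force: 25.3
```

Call:
{"fn": "arm_command", "kwargs": {"plan": [{"dp":[-0.7,9,0],"spin":0.148},{"dp":[-0.7,9,0],"spin":0.148},{"dp":[-0.7,9,0],"spin":0.148},{"dp":[-0.7,9,0],"spin":0.148},{"dp":[0,0,0],"spin":0}]}}

```text
clock: 17.8
position: [0.683, 0.0553, 0.2741]
ee_rot: [0.993, 0.118, 0.001, -0.001]
ft_force: [-1.3, 3.1, 4.8]
grip_width: 0.221
grasp_force: 25.2
```

Call:
{"fn": "arm_command", "kwargs": {"plan": [{"dp":[0,2,0],"spin":0.03},{"dp":[0,1,0],"spin":0.015},{"dp":[0,0,0],"spin":0}]}}

```text
clock: 18.1
position: [0.6833, 0.0539, 0.2741]
ee_rot: [0.995, 0.098, 0.001, -0.001]
ft_force: [-0.4, 5.1, 5.7]
grip_width: 0.22
grasp_force: 25.3
```

Call:
{"fn": "arm_command", "kwargs": {"plan": [{"dp":[0,0,0],"spin":0},{"dp":[0,0,0],"spin":0},{"dp":[0,0,0],"spin":0},{"dp":[0,0,-40],"spin":0},{"dp":[0,0,-40],"spin":0}], "grip": -0.2}}

```text
clock: 18.6
position: [0.6828, 0.0518, 0.3523]
ee_rot: [0.995, 0.098, -0.002, 0.0]
ft_force: [0.2, -0.3, 1.8]
grip_width: 0.6
grasp_force: 0.0
```

Call:
{"fn": "arm_command", "kwargs": {"plan": [{"dp":[0,0,-40],"spin":0},{"dp":[-10,40,0],"spin":0},{"dp":[-20,40,0],"spin":0},{"dp":[-20,40,0],"spin":0},{"dp":[-20,40,0],"spin":0}]}}

```text
clock: 19.1
position: [0.6451, -0.1202, 0.3926]
ee_rot: [0.995, 0.098, -0.0, 0.0]
ft_force: [0.6, -0.4, 0.1]
grip_width: 0.605
grasp_force: 0.0
```

Call:
{"fn": "arm_command", "kwargs": {"plan": [{"dp":[-20,40,0],"spin":0},{"dp":[-20,40,0],"spin":0},{"dp":[-20,40,0],"spin":0},{"dp":[-20,40,0],"spin":0},{"dp":[0,0,0],"spin":0}]}}

```text
clock: 19.6
position: [0.5956, -0.2994, 0.3918]
ee_rot: [0.996, 0.093, -0.001, 0.002]
ft_force: [-0.3, -0.6, 0.5]
grip_width: 0.596
grasp_force: 0.0
```

```bash
python3 - <<'E'
from h import *
b=snap('side','s8');a=snap('top','t8')
o=manip.get_obs();print(o['position'],o['ft_force'],o['clock'])
for c in('side','top'):
  for n in('keeper_knob','hole_middle','stay_grip','hole_last','stay_pivot','saucepan','tub','beaker'):
    print(c,n,[(np.round(r['position'],3).tolist(),round(r['score'],2)) for r in finder.find_in(c,n)[:2]])
# knob: dark blob near prediction in top and side
for c,im in(('top',a),('side',b)):
    for nm,X in(('knob0',[.6825,.0555,.104]),('tip0',[.60,-.04,.089])):
        u,v=proj(c,X).astype(int); g=cv2.cvtColor(im,cv2.COLOR_BGR2GRAY)[v-8:v+9,u-8:u+9]
        ys,xs=np.where(g<45); print(c,nm,(u,v),len(xs),(xs.mean()+u-8,ys.mean()+v-8) if len(xs) else None)
for n,f in(('top0',None),('side0',None)):
    c=n[:-1]; im=cv2.imread(f'pics/{n}.png'); u,v=proj(c,[.6825,.0555,.104]).astype(int); g=cv2.cvtColor(im,cv2.COLOR_BGR2GRAY)[v-8:v+9,u-8:u+9]
    ys,xs=np.where(g<45); print('start',c,len(xs),(xs.mean()+u-8,ys.mean()+v-8) if len(xs) else None)
E
```

```text
[ 0.59799616 -0.29239065  0.3922797 ] [0.80905192 0.68539569 0.02023007] 19.7
side keeper_knob [([0.631, 0.047, 0.089], 0.84)]
side hole_middle [([0.779, -0.106, 0.089], 0.62), ([0.643, -0.04, 0.064], 0.56)]
side stay_grip [([0.645, -0.038, 0.068], 0.69)]
side hole_last [([0.642, -0.035, 0.068], 0.87)]
side stay_pivot [([0.783, -0.101, 0.085], 0.77), ([0.642, -0.04, 0.065], 0.5)]
side saucepan [([0.419, -0.335, 0.049], 0.59), ([0.784, -0.101, 0.085], 0.17)]
side tub [([0.666, 0.307, 0.031], 0.7), ([0.784, -0.103, 0.086], 0.33)]
side beaker [([0.403, -0.135, 0.077], 0.78)]
top keeper_knob [([0.622, 0.031, 0.087], 0.87)]
top hole_middle [([0.664, -0.051, 0.068], 0.77), ([0.688, -0.05, 0.032], 0.55)]
top stay_grip [([0.665, -0.052, 0.066], 0.72), ([0.772, -0.1, 0.072], 0.17)]
top hole_last [([0.668, -0.053, 0.069], 0.78), ([0.665, 0.324, 0.011], 0.48)]
top stay_pivot [([0.765, -0.098, 0.068], 0.76)]
top saucepan [([0.419, -0.333, 0.017], 0.9)]
top tub [([0.666, 0.321, 0.009], 0.88), ([0.616, 0.034, 0.09], 0.48)]
top beaker [([0.402, -0.16, 0.037], 0.92), ([0.767, -0.097, 0.071], 0.74)]
top knob0 (np.int64(314), np.int64(176)) 37 (np.float64(314.94594594594594), np.float64(175.59459459459458))
top tip0 (np.int64(340), np.int64(208)) 0 None
side knob0 (np.int64(283), np.int64(203)) 54 (np.float64(283.4074074074074), np.float64(203.40740740740742))
side tip0 (np.int64(317), np.int64(183)) 0 None
start top 39 (np.float64(314.0), np.float64(175.7948717948718))
start side 60 (np.float64(283.4166666666667), np.float64(203.98333333333332))
```

```bash
python3 -c "
from workcell import manip
print(manip.hand_in())"
```

```text
the job is handed in; nothing more can be done
None
```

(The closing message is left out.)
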